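# Lift a slide staining rack out of its dish with an S-hook and hang it to drain

### The arm

A 6-joint arm with a two-finger parallel gripper is mounted at the origin on a cart in front of the work surface, level with it; the furniture and walls round the work are solid. World frame = base frame: x ahead of the robot, y to its left, z up, the work surface at z = 0. Lengths are in m, angles in rad, forces in N, time in s.
With the tool pointing down it reaches from about 0.325 to 0.9 m from the base axis. Payload 3.5 kg.
Tool frame: the origin (TCP) lies midway between the tips of the shut fingers; the grasp point (between the pads) lies 19 mm behind it (hold_point_z is the z of the grasp point in the tool frame, in m); z points along the fingers, y is the line along which they close (so a half turn about z gives the same grasp; the last joint's range is limited). The gripper opens to 85 mm and grips with 20 to 120 N. Pads are 22 mm wide; open, the fingers measure 114 mm over their backs; the gripper's body (76 mm by 85 mm) begins 54 mm behind the grasp point. The pads swing forward as they close: fully open they stand 13 mm farther back than shut.
Start: joints at [-1.438, 0.276, -0.026, 1.268, 0, 1.467], TCP at [0.146, -0.608, 0.208] pointing down, gripper open.
Joint ranges: [-3.12, 3.12], [-0.85, 1.88], [-1.08, 1.24], [-1.95, 2.15], [-1.57, 1.53], [-3.14, 3.14]. Speed limits (rad/s): [2.57, 2.57, 3.14, 3.14, 3.14, 3.14].

### API

Orientations are given as a unit quaternion [w, x, y, z].
In Python, from bench import * gives the robot as it stands. Calls block until the motion is done:
- goto(position, orientation): joint-space move of the TCP to a pose.
- line_to(position, orientation=None, vel=0.15, force_limit=None): straight line of the TCP; orientation=None keeps the orientation; vel is the mean speed in m/s. With force_limit (N) it stops when the force on the tool has changed by that much, and returns True; else False.
- goto_joints(angles): joint-space move.
- gripper_to(opening, force=None): finger opening in m; force is the grip in N (None keeps the last); returns when the fingers have stopped.
- sleep(seconds).
- ik(position, orientation): joint angles nearest the present ones, or None.
- sense(): the state.
- capture(name): name is "scene" or "top" or "wrist"; returns a dict with "color" (420x560x3 uint8, red, green, blue), "depth" (420x560 float32, m along the optical axis (not along the pixel's ray), 0 where there is no reading), "fx", "fy", "cx", "cy" (pixels), "distortion" ([k1, k2, p1, p2, k3] as OpenCV has them; the pictures are not rectified), "world_from_camera" (4x4, takes a point from camera to world coordinates); the wrist camera has in their place "mount" (4x4, takes a point from camera to tool coordinates, whose origin is the TCP and whose axes are the flange's). Camera axes: x right, y down, z forward; pixel columns grow to the right and rows downward; lengths in m; the calibration is good to about 2 mm. A picture is of the moment at which its call begins: read the wrist's pose just before it.
A pose or a line that the arm cannot do raises Unreachable and nothing moves.
- job_done(): hands the job in; it is judged then, once.
The state is a dict: "t": time; "q": joint angles; "qvel": joint speeds; "joint_efforts": joint torques, N m; "position": TCP position; "tcp_rot": TCP orientation; "ft_force": force on the tool from outside, world axes, zero at the start; "moment": the same for the moment, N m; "gripper_width": finger opening in m; "gripper_force": force on a finger pad.
Only numpy, scipy, OpenCV 4.12 (cv2) and the standard library are available. Lean on these libraries where they do the work, as an engineer would, in place of code of your own. Each camera call takes 0.05 s, during which the arm holds its last target. There are 200 camera calls.

### The job

Hang the slide rack up to drain: take the S-hook off the cross rod of the retort stand, thread its lower end through the hole in the rack's upright pull-up handle while the rack stands in its dish, lift the rack out on the hook and hang the hook back over the rod, so that the rack hangs level, free and still. The rack is wet with stain and full of glass: only the hook may touch it, never the gripper, and the hook must feel its way in gently, never pressing harder than about 10 N. Leave the other things where they are.

Things in the scene. Friction and masses are not known exactly. Their poses are not given: they have to be found in the camera images.
- stand: Fixed retort stand: grey base plate 125 x 205 x 10 mm, thin upright (12 mm, 295 mm high) with a 26 x 32 x 30 mm clamp block at y = -115 mm, and a level steel cross rod, 8 mm in diameter, along the stand's y, its axis 260 mm above the bench, free from y = -95 mm to its end at +80 mm. Origin: on the bench straight below the rod; x: level, square to the rod, away from the robot.
- hook: S-hook of bare steel wire, 4 mm thick, 104 mm tall, 25 g, at first hanging on the rod. Flat, in its own x-z plane; origin: under its crown, where it rests on the rod; z up, y along the rod. Wire centre line, (x, z) in mm: upper half circle, radius 16 about (0, -14), open end at (16, -18); shank; lower loop, radius 11, about (0, -89), open to -x.
- hook_shank (a point): Middle of the hook's straight shank, at (-16, 0, -27) mm in the hook's frame; the shank is upright from z = -14 to -40 mm, then slants across to (11, -89). Grip here from above, fingers closing along the hook's y, with the pads centred about 6 mm farther out (x = -22 mm) so that they clear the rod. To free the hook, lift it about 40 mm, then draw it towards its -x.
- hook_tip (a point): Centre of the rounded end (radius 2 mm) of the hook's lower, turned-up end, at (-12.2, 0, -95) mm in the hook's frame. The last 8 mm, from (-5.2, -98.7) to the tip, are straight and point towards the hook's -x, rising 28 degrees. Held by its shank, the hook gives way at the tip by about 0.5 mm for each newton.
- hook_bottom (a point): Inner side of the lowest point of the hook's lower loop, at (0, 0, -98) mm in the hook's frame, where the hung handle rests.
- dish: Fixed white plastic staining dish, open at the top, 86 x 115 x 50 mm over its rim, inside 68.4 x 95.4 mm, floor 5 mm thick. Origin: centre of its underside; z up.
- slide_rack: Steel rack of glass slides, 66 x 93 x 44 mm without its handle, 0.25 to 0.35 kg, standing in the dish with about 1 mm of play all round. Origin: centre of its underside; x and y are its short and long sides. Out of its middle rises a flat upright pull-up handle, square to its x.
- handle_base (a point): Point of the rack on its middle line, 40 mm above its underside, where the handle comes out of its guides. The handle is a flat 2.5 mm plate, 87 mm wide below, 34 mm wide in its upper 38 mm, with one 8 mm hole midway across, 10 mm below its top. It is drawn up by an unreported amount, 0 to 24 mm: its hole is 44 to 68 mm above this point. Its guides hold it by about 6 N of friction.
- timer: White bench timer, 58 x 62 x 18 mm; to be left alone.
- slide_box: Flat green slide box, 70 x 98 x 31 mm; to be left alone.
- strip_cup: Small clear plastic cup, 51 mm wide and 53 mm high; to be left alone.

How it is judged:
By the outcome, as a careful person would: the job done as asked, in the order asked, and still so for the second after the job is handed in, with the robot touching nothing.
It also fails if it takes over 72 s, if anything falls off the work surface, if the arm or the gripper's body presses on something with over 40 N, if the wrist force passes 120 N, or if a joint passes its speed limit or range.

## Working session

There is one attempt and no reset: what is moved stays moved. The work goes in short steps, each a Python script; the robot and the scene stay as the last script left them, time stands still between calls to the robot, and variables do not carry over. Pictures are saved under pics/ and viewed, at most 10 in all, crops included, and the job is handed in when it is done.

```bash
mkdir -p pics
cat > h.py <<'E'
from bench import *
import numpy as np, cv2, pickle
def snap(name,tag):
    s=sense(); c=capture(name); c['state']=s
    pickle.dump(c,open(f'pics/{tag}.pkl','wb'))
    return c
def load(tag): return pickle.load(open(f'pics/{tag}.pkl','rb'))
E
ls
python3 - <<'E'
from h import *
for n in ['scene','top']:
    c=snap(n,n+'1'); print(n,c['fx'],c['distortion'],np.round(c['world_from_camera'],3).tolist())
a=load('scene1')['color'];b=load('top1')['color']
cv2.imwrite('pics/a.png',cv2.cvtColor(cv2.resize(a,(800,600),interpolation=cv2.INTER_CUBIC),cv2.COLOR_RGB2BGR))
cv2.imwrite('pics/b.png',cv2.cvtColor(cv2.resize(b,(800,600),interpolation=cv2.INTER_CUBIC),cv2.COLOR_RGB2BGR))
print(sense())
E
```

```text
h.py
pics
scene 471.917929427591 [-0.15691468  0.          0.          0.          0.        ] [[-0.463, -0.475, 0.748, -0.233], [-0.886, 0.235, -0.399, 0.519], [0.014, -0.848, -0.53, 0.713], [0.0, 0.0, 0.0, 1.0]]
top 516.0723455251012 [-0.08658607  0.          0.          0.          0.        ] [[0.016, -0.993, 0.115, 0.392], [-1.0, -0.014, 0.017, 0.116], [-0.015, -0.115, -0.993, 1.282], [0.0, 0.0, 0.0, 1.0]]
{'t': 0.1, 'q': array([-1.43841356e+00,  2.77079333e-01, -2.77837772e-02,  1.26802490e+00,
       -6.89901798e-06,  1.46740725e+00]), 'qvel': array([-0.00226069,  0.0001713 ,  0.00416764, -0.00018953,  0.00107256,
       -0.00077896]), 'joint_efforts': array([ 2.29889656e-05, -4.46706605e+01,  2.96129054e+01,  8.45656847e-03,
       -7.36488255e-05, -5.58714376e-06]), 'position': array([ 0.14588661, -0.60692783,  0.20653882]), 'tcp_rot': array([-1.04568349e-03,  9.93058955e-01,  1.17613004e-01, -1.86100401e-05]), 'ft_force': array([-0.68483205, -0.18213763,  0.85848985]), 'moment': array([-0.01509458,  0.07750238, -0.05290572]), 'gripper_force': 0.0, 'gripper_width': 0.08538913196315154}
```

View pics/a.png

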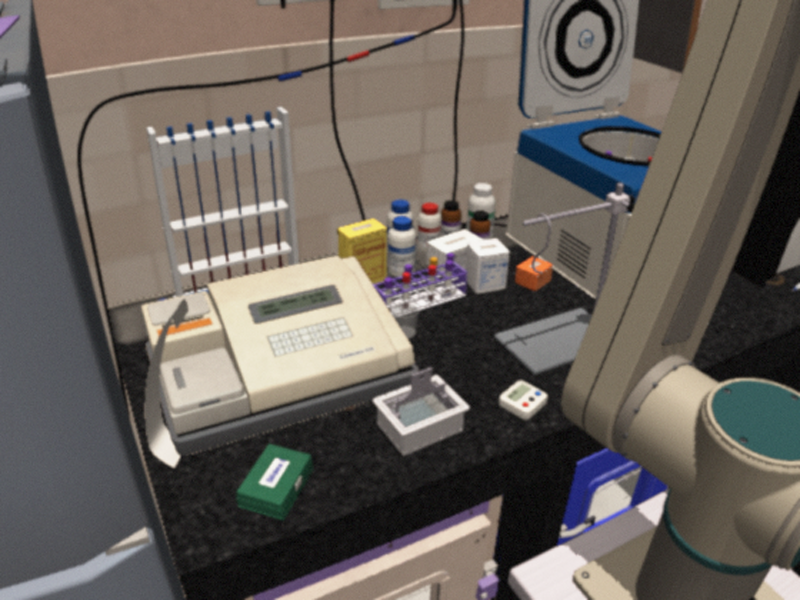

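View pics/b.png

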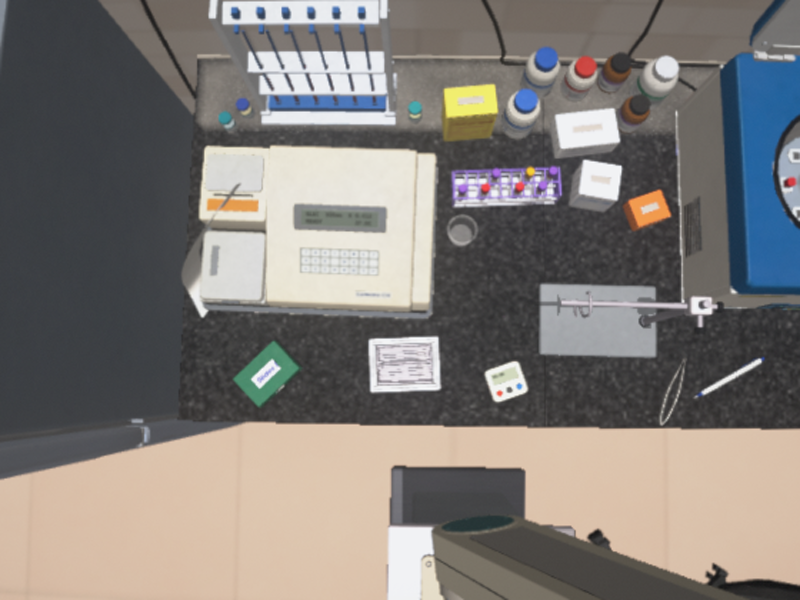

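The scene picture shows the dish near (420,410), with the handle sticking up at (425,380). The rod runs from (527,220) to (617,205), with the hook at (543,235). In the top picture the dish is at (404,364), and the rod runs from (545,303) to (690,306) with the hook at (587,303). Next I'll enlarge both.

Run:
```python
from h import *
a=load('scene1')['color'];b=load('top1')['color']
def crop(im,u0,v0,w,h,W,H): return cv2.resize(im[v0:v0+h,u0:u0+w],(W,H),interpolation=cv2.INTER_CUBIC)
t=np.hstack([crop(a,255,250,80,70,400,350-50+0),crop(a,355,130,100,75,400,300)])
u=np.hstack([crop(b,250,225,70,60,400,300)[:, :400],crop(b,375,190,130,65,400,300)[:, :400]])
cv2.imwrite('pics/c.png',cv2.cvtColor(np.vstack([t,u]),cv2.COLOR_RGB2BGR))
```

```text
(no output)
```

View pics/c.png

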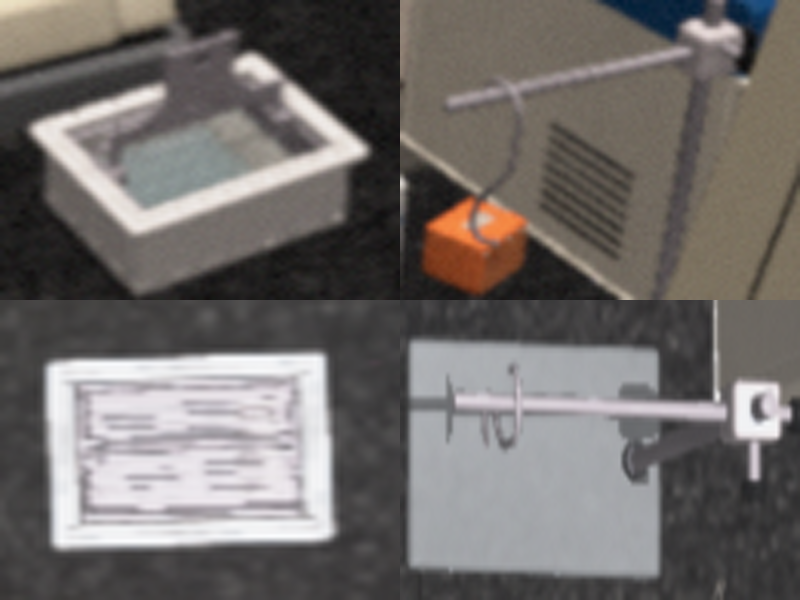

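Upper right: the hook hangs with its shank on the robot side (-x) and the lower tip pointing to -x, so the hook frame is roughly parallel to world. Upper left: the handle's top edge runs from about (170,42) to (240,35). Lower right: the rod end is at (453,402), the clamp face at (727,412), and the hook crosses at (517,403). Lower left: the dish corners are at (48,362), (325,353), (333,540) and (57,548).

```bash
cat >> h.py <<'E'
def ray(c,u,v):
    """origin, direction (camera z=1) in world"""
    K=np.array([[c['fx'],0,c['cx']],[0,c['fy'],c['cy']],[0,0,1]])
    p=cv2.undistortPoints(np.array([[[u,v]]],float),K,np.array(c['distortion']))[0,0]
    T=c['world_from_camera'] if 'world_from_camera' in c else c['W']
    return T[:3,3],T[:3,:3]@np.array([p[0],p[1],1])
def onplane(c,u,v,n,d):
    o,r=ray(c,u,v); n=np.array(n,float); return o+r*(d-n@o)/(n@r)
def R_of(q):
    from scipy.spatial.transform import Rotation as R
    return R.from_quat([q[1],q[2],q[3],q[0]]).as_matrix()
def q_of(M):
    from scipy.spatial.transform import Rotation as R
    x=R.from_matrix(M).as_quat(); return [x[3],x[0],x[1],x[2]]
def wsnap(tag):
    c=snap('wrist',tag); s=c['state']; T=np.eye(4); T[:3,:3]=R_of(s['tcp_rot']); T[:3,3]=s['position']
    c['W']=T@c['mount']; pickle.dump(c,open(f'pics/{tag}.pkl','wb')); return c
def proj(c,P):
    K=np.array([[c['fx'],0,c['cx']],[0,c['fy'],c['cy']],[0,0,1]])
    W=np.linalg.inv(c['world_from_camera'] if 'world_from_camera' in c else c['W'])
    P=np.atleast_2d(np.array(P,float))
    return cv2.projectPoints(P,cv2.Rodrigues(W[:3,:3])[0],W[:3,3],K,np.array(c['distortion']))[0][:,0]
E
python3 - <<'E'
from h import *
t=load('top1');s=load('scene1')
f=lambda x,y:(375+(x-400)/3.077,190+(y-300)/4.615)
for p in [(453,402),(727,412),(517,403)]: print('rod',np.round(onplane(t,*f(*p),[0,0,1],.262),4))
g=lambda x,y:(250+x/5.714,225+(y-300)/5)
D=[onplane(t,*g(*p),[0,0,1],.05) for p in [(48,362),(325,353),(333,540),(57,548)]]
print(np.round(D,4)); D=np.array(D); c=D.mean(0); print('dish',c,np.linalg.norm(np.diff(D,axis=0),axis=1))
e=(D[0]-D[1]+D[3]-D[2]); print('yaw of y axis deg',np.degrees(np.arctan2(-e[0],e[1])))
# scene: rod end & clamp on vertical plane? use z
h=lambda x,y:(355+(x-400)/4,130+y/4)
for p in [(448,102),(690,52),(512,88)]: print('rod scene',np.round(onplane(s,*h(*p),[0,0,1],.26),4))
k=lambda x,y:(255+x/5,250+y/4.286)
S=[onplane(s,*k(*p),[0,0,1],.05) for p in [(32,128),(135,235),(368,155),(250,53)]]; print('dish scene',np.round(S,4),np.mean(S,0))
n=np.array([e[1],-e[0],0])/np.linalg.norm(e[:2])
for p in [(170,42),(240,35)]: print('handle top',onplane(s,*k(*p),n,n@c))
print(load('scene1')['state'].keys(),)
for nm,tt,p in [('s',s,k(205,60)),('t',t,g(190,440))]:
    u,v=map(int,p);print(tt['depth'][v-2:v+3,u-2:u+3].round(3))
E
```

```text
rod [ 0.5063 -0.0846  0.262 ]
rod [ 0.5044 -0.2642  0.262 ]
rod [ 0.5064 -0.1262  0.262 ]
[[0.4645 0.1942 0.05  ]
 [0.4706 0.0785 0.05  ]
 [0.3818 0.0741 0.05  ]
 [0.3762 0.1887 0.05  ]]
dish [0.42328345 0.13387635 0.05      ] [0.11594533 0.08887012 0.11468156]
yaw of y axis deg 2.900861919625891
rod scene [ 0.5105 -0.0917  0.26  ]
rod scene [ 0.5041 -0.2675  0.26  ]
rod scene [ 0.5096 -0.1362  0.26  ]
dish scene [[0.4601 0.1937 0.05  ]
 [0.3732 0.1898 0.05  ]
 [0.3783 0.0766 0.05  ]
 [0.4699 0.081  0.05  ]] [0.42037966 0.13527703 0.05      ]
handle top [0.42251709 0.14899994 0.11524801]
handle top [0.42424532 0.11489441 0.10613876]
dict_keys(['t', 'q', 'qvel', 'joint_efforts', 'position', 'tcp_rot', 'ft_force', 'moment', 'gripper_force', 'gripper_width'])
[[0.963 0.965 0.965 0.968 0.968]
 [0.963 0.967 0.967 0.968 0.97 ]
 [0.967 1.126 1.13  0.969 0.971]
 [1.127 1.122 0.972 0.973 0.974]
 [0.974 0.972 0.973 0.974 0.975]]
[[1.242 1.242 1.245 1.247 1.255]
 [1.271 1.269 1.271 1.269 1.274]
 [1.245 1.246 1.17  1.173 1.17 ]
 [1.169 1.166 1.168 1.171 1.17 ]
 [1.269 1.268 1.275 1.267 1.269]]
```

Run:
```python
from h import *
c=wsnap('w0'); print(np.round(c['mount'],4),c['fx'])
goto([0.44,-0.13,0.34],[0,1,0,0]); print(sense()['t'],sense()['q'])
c=wsnap('w1')
cv2.imwrite('pics/d.png',cv2.cvtColor(cv2.resize(c['color'],(800,600),interpolation=cv2.INTER_CUBIC),cv2.COLOR_RGB2BGR))
```

```text
[[-1.200e-03 -9.643e-01 -2.647e-01  6.700e-02]
 [ 1.000e+00 -1.000e-03 -9.000e-04  5.000e-04]
 [ 6.000e-04 -2.647e-01  9.643e-01 -1.669e-01]
 [ 0.000e+00  0.000e+00  0.000e+00  1.000e+00]] 305.62631778313056
2.225 [-4.29358997e-01 -6.43636950e-02 -1.34507680e-01  1.50108624e+00
 -2.34419377e-04  2.71311597e+00]
```

View pics/d.png

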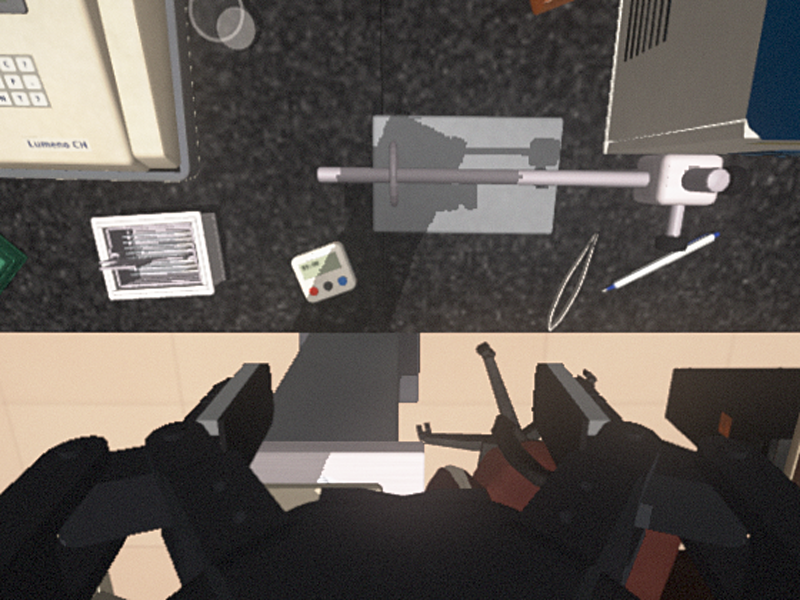

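The wrist picture shows the rod from its end at (318,174) to the clamp at (642,179). The hook crosses it square at x≈393, from (393,143) to (393,205). The handle leans left of the dish centre at about (105,260). With this wrist turn, joint 6 would run out of range over the dish, so I'll take the half turn, which puts the camera on the robot side.

Run:
```python
from h import *
c=load('w1'); s=.7
for p in [(318,174),(642,179.5),(393,175)]: print(np.round(onplane(c,p[0]*s,p[1]*s,[0,0,1],.262),4))
print('hook top end',onplane(c,393*s,143*s,[0,0,1],.248),'shank side',onplane(c,393*s,205*s,[0,0,1],.25))
B=[0,0,1,0]
print(ik([.42,-.13,.36],B),ik([.43,.134,.25],B))
goto([.42,-.13,.36],B)
gripper_to(.04)
c=wsnap('w2'); print(sense()['t'])
cv2.imwrite('pics/e.png',cv2.cvtColor(cv2.resize(c['color'],(800,600),interpolation=cv2.INTER_CUBIC),cv2.COLOR_RGB2BGR))
```

```text
[ 0.5079 -0.0854  0.262 ]
[ 0.5048 -0.2613  0.262 ]
[ 0.5072 -0.1259  0.262 ]
hook top end [ 0.5245969  -0.12575214  0.248     ] shank side [ 0.49052951 -0.12553506  0.25      ]
[-0.44740719 -0.10106678 -0.12637135  1.54549176  0.         -0.44740719] [ 0.15838859 -0.05848117 -0.31387979  1.31539771  0.          0.15838859]
5.5
```

View pics/e.png

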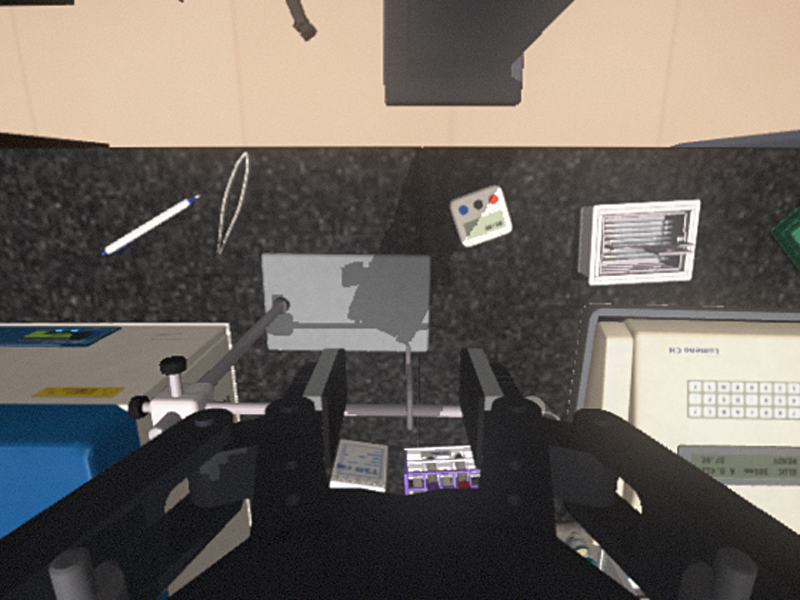

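The picture shows the hook edge-on between the fingers at column 409, from (408,345) to (409,430), and the rod along row 411. The dish is at (640,242) and the handle at (660,247). Now for the grasp.

Run:
```python
from h import *
c=load('w2'); s=.7
print('rod@hook',onplane(c,409*s,411*s,[0,0,1],.262),'rod',onplane(c,240*s,409*s,[0,0,1],.262))
print('hook crown y',onplane(c,409*s,400*s,[0,0,1],.262)[1],'low',onplane(c,408*s,347*s,[0,0,1],.19))
B=[0,0,1,0]
xh,yh=.5070,-.1255
M=R_of(B); a=np.radians(-0.9); Rz=np.array([[np.cos(a),-np.sin(a),0],[np.sin(a),np.cos(a),0],[0,0,1]])
q=q_of(Rz@M)
goto([xh-.022,yh,.30],q)
f0=sense()['ft_force']
print(line_to([xh-.022,yh,.218],vel=.08,force_limit=4))
gripper_to(0.0,60)
st=sense(); print(st['t'],st['position'],st['gripper_width'],st['gripper_force'],st['ft_force']-f0)
c=snap('scene','s2'); w=wsnap('w3')
im=np.hstack([cv2.resize(c['color'][110:220,340:460],(400,367),interpolation=cv2.INTER_CUBIC),cv2.resize(w['color'][200:330,215:357],(400,367),interpolation=cv2.INTER_CUBIC)])
cv2.imwrite('pics/f.png',cv2.cvtColor(im,cv2.COLOR_RGB2BGR))
```

```text
rod@hook [ 0.50733021 -0.12610506  0.262     ] rod [ 0.50579858 -0.24088055  0.262     ]
hook crown y -0.12612929082090488 low [ 0.48993273 -0.12590565  0.19      ]
False
7.5667 [ 0.48530147 -0.12571645  0.21840499] 0.0008131321188543284 58.81896738836076 [-0.37352221  0.92219062  1.65106503]
```

View pics/f.png

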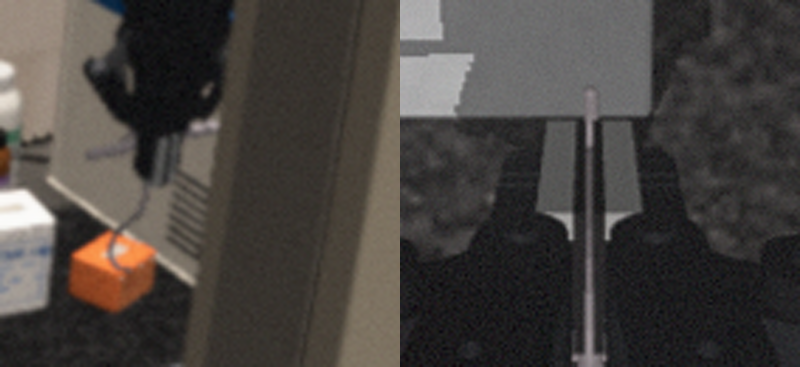

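The left crop shows the hook's lower loop hanging below the fingers. The right crop shows the wire running between the two pads from (590,90) to (590,360). The reported opening (0.8 mm) is less than the wire, so I'll lift and check the hold.

Run:
```python
from h import *
p=sense()['position']
print(line_to(p+[0,0,.043],vel=.08,force_limit=6))
print(line_to(p+[-.07,0,.043],vel=.12,force_limit=6))
st=sense(); print(st['t'],st['position'],st['gripper_width'],st['gripper_force'],st['ft_force'])
from scipy.spatial.transform import Rotation as R
a=2.9; q=q_of(R.from_euler('z',a,degrees=True).as_matrix()@R_of([0,0,1,0]))
goto([.44,.06,.30],q)
c=snap('scene','s3'); w=wsnap('w4'); print(sense()['t'],sense()['position'])
im=np.hstack([cv2.resize(c['color'][200:310,250:370],(400,367),interpolation=cv2.INTER_CUBIC),cv2.resize(w['color'],(560,420))[53:420,80:480]])
cv2.imwrite('pics/g.png',cv2.cvtColor(im,cv2.COLOR_RGB2BGR))
```

```text
False
False
9.0917 [ 0.41569023 -0.12584295  0.26143231] 0.0013035244798846061 58.64464194877655 [ 0.12553219 -0.06186025 -0.68041153]
9.9833 [0.44000178 0.05887861 0.29940874]
```

View pics/g.png

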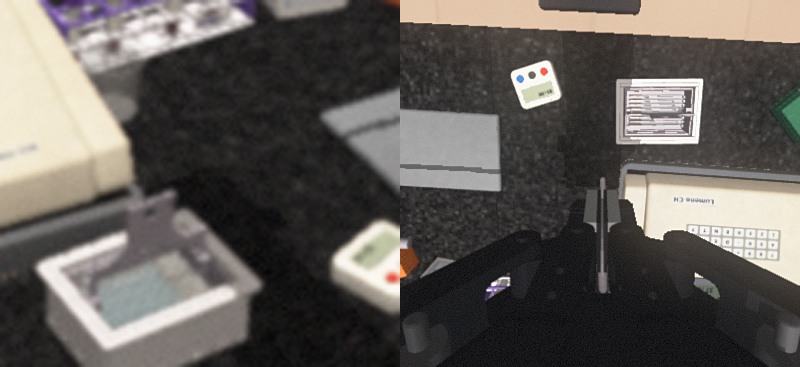

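The hook came along in the grip. The left crop shows the handle with its hole at about (152,207), and the right one shows the dish at (660,110). Next I'll tilt beside the handle for a close look at the hole and the hook tip together.

Run:
```python
from h import *
from scipy.spatial.transform import Rotation as R
s=load('s3'); a=np.radians(2.9); n=np.array([np.cos(a),np.sin(a),0]); c0=np.array([.422,.1343,0])
print('hole scene',onplane(s,250+152/3.333,200+207/3.333,n,n@c0))
q=q_of(R.from_euler('z',2.9,degrees=True).as_matrix()@R.from_euler('y',-30,degrees=True).as_matrix()@R_of([0,0,1,0]))
for p in ([.388,.06,.17],[.40,.06,.19]):
    print(R_of(q)[:,2], ik(p,q))
p=[.388,.06,.17]
goto(p,q) if ik(p,q) is not None else None
w=wsnap('w5'); print(sense()['t'],sense()['position'])
cv2.imwrite('pics/hh.png',cv2.cvtColor(cv2.resize(w['color'][100:340,200:520],(800,600),interpolation=cv2.INTER_CUBIC),cv2.COLOR_RGB2BGR))
print(proj(w,[[.422,.134,.10]]))
```

```text
hole scene [0.42203776 0.13355453 0.10403857]
[ 0.49935968  0.02529647 -0.8660254 ] [-0.05438302 -0.54507202 -0.92230839  0.67234914  0.05242639 -0.09101405]
[ 0.49935968  0.02529647 -0.8660254 ] [-0.05166127 -0.53093087 -0.87361712  0.70677701  0.051071   -0.08865062]
10.7833 [0.39107912 0.05923029 0.17337514]
[[370.34574427 199.67080859]]
```

View pics/hh.png

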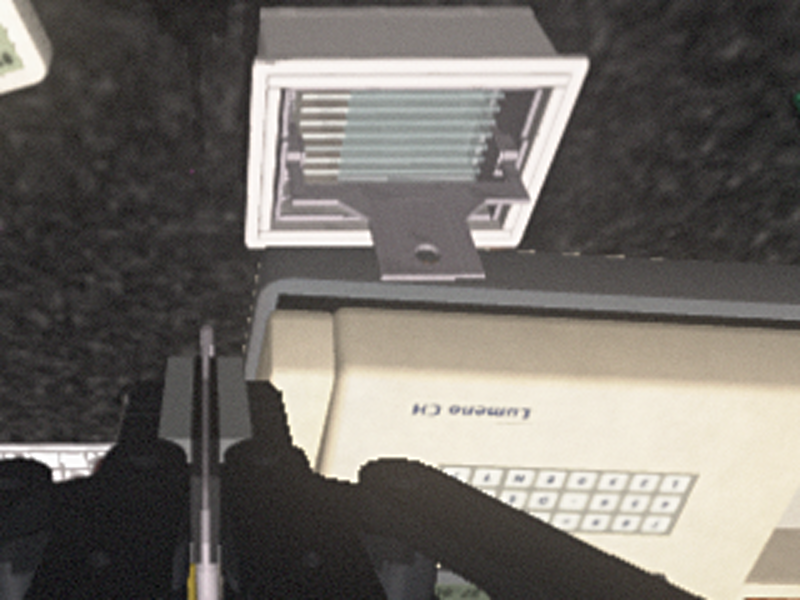

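The picture (upside down) shows the hole at crop (427,253), which is full-image (370.8,201.2). The plate's top corners are at (384,279) and (484,277), and the hook's end is at about (207,325).

Run:
```python
from h import *
s=load('s3');w=load('w5')
a=np.radians(2.9); n=np.array([np.cos(a),np.sin(a),0]); c0=np.array([.422,.1343,0])
f=lambda x,y:(200+x/2.5,100+y/2.5)
hw=onplane(w,*f(427,253),n,n@c0); tl=onplane(w,*f(384,279),n,n@c0); tr=onplane(w,*f(484,277),n,n@c0)
print('hole',hw,'top',tl,tr,(tl+tr)/2)
o1,d1=ray(w,*f(427,253)); o2,d2=ray(s,250+152/3.333,200+207/3.333)
k=np.linalg.lstsq(np.c_[d1,-d2],o2-o1,rcond=None)[0]; print('tri',o1+k[0]*d1,o2+k[1]*d2)
# dish rim corners from wrist at z=.05 (outer corners)
R_=[onplane(w,*f(*p),[0,0,1],.05) for p in [(255,58),(588,58),(520,248),(248,246)]]; print(np.round(R_,4),np.mean(R_,0))
u,v=map(int,f(440,235)); print('depth',w['depth'][v-1:v+2,u-1:u+2], 'pt', o1)
oo,dd=ray(w,u,v); print(oo+dd*w['depth'][v,u])
# hook model in tool: hook pt (x,z)-> tool: hook grasp (-22,-46) = TCP; B: tool x=-hook x, z=-hook z
st=w['state']; Rt=R_of(st['tcp_rot'])
for nm,(x,z) in dict(tip=(-12.2,-95),bend=(-5.2,-98.7),bot=(0,-100),sh40=(-16,-40),right=(11,-89),tcp=(-22,-46)).items():
    P=st['position']+Rt@np.array([-(x+22),0,-(z+46)])/1000
    p=proj(w,P)[0]; print(nm,(p-[200,100])*2.5, P.round(4))
```

```text
hole [0.4220145  0.13401376 0.10180381] top [0.42283569 0.11780314 0.11366021] [0.42119993 0.15009361 0.11287217] [0.42201781 0.13394838 0.11326619]
tri [0.42087685 0.13347484 0.10298864] [0.42197551 0.13359116 0.10409646]
[[0.3827 0.0755 0.05  ]
 [0.3771 0.1888 0.05  ]
 [0.4669 0.1963 0.05  ]
 [0.4713 0.0809 0.05  ]] [0.42450077 0.13538834 0.05      ]
depth [[0.26308006 0.26308754 0.2626826 ]
 [0.2600561  0.26099524 0.26148334]
 [0.26010814 0.2606095  0.25955006]] pt [0.24847329 0.05180453 0.28254091]
[0.4228956  0.14082154 0.09178495]
tip [206.44490898 322.06999592] [0.4225 0.0607 0.1343]
bend [206.42502724 339.66557399] [0.4304 0.0611 0.1346]
bot [206.42281639 353.95763829] [0.4356 0.0614 0.1361]
sh40 [207.06420462 386.86067572] [0.3917 0.0593 0.1799]
right [206.53620216 402.03897808] [0.4396 0.0616 0.1511]
tcp [206.96989502 352.47590317] [0.3895 0.0591 0.1717]
```

```bash
cat >> h.py <<'E'
from scipy.spatial.transform import Rotation as R
A=np.radians(2.9); N=np.array([np.cos(A),np.sin(A),0]); Z=np.array([0,0,1.])
Q=q_of(R.from_euler('z',2.9,degrees=True).as_matrix()@R_of([0,0,1,0]))
H=np.array([.4222,.1338,0])   # plate middle, xy
def rep(m=''):
    st=sense(); print(m,round(st['t'],2),st['position'].round(4),st['ft_force'].round(2),round(st['gripper_width'],4)); return st
E
python3 - <<'E'
from h import *
goto(H-N*.0218+Z*.215,Q)
line_to(H-N*.0218+Z*.180,vel=.08); sleep(.3); rep('above')
r=line_to(H-N*.0218+Z*.160,vel=.015,force_limit=1.8); st=rep('touch %s'%r); 
zc=st['position'][2]; print('plate top',zc-.0564)
p=st['position'].copy(); line_to(p+Z*.01,vel=.06)
pe=H+N*(.011-.0096); print(pe)
line_to(pe+Z*(zc+.01),vel=.08); sleep(.2); st=rep('behind')
w=wsnap('w6'); c=snap('scene','s6'); open('zc','w').write(str(zc))
im=np.hstack([cv2.resize(c['color'][200:310,250:370],(400,367),interpolation=cv2.INTER_CUBIC),cv2.resize(w['color'][180:345,190:370],(400,367),interpolation=cv2.INTER_CUBIC)])
cv2.imwrite('pics/i.png',cv2.cvtColor(im,cv2.COLOR_RGB2BGR))
E
```

```text
above 12.28 [0.4008 0.1328 0.1805] [-0.13  0.2  -0.75] 0.0015
touch True 13.24 [0.4    0.1327 0.1644] [-0.27  0.26  3.01] 0.0012
plate top 0.1080034858718038
[0.42359821 0.13387083 0.        ]
behind 14.21 [0.4232 0.1338 0.1742] [-1.29  0.07 -0.5 ] 0.0014
```

View pics/i.png

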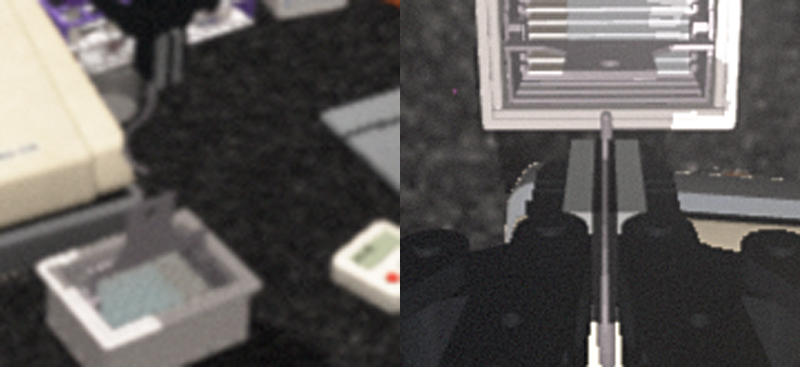

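The left crop shows the hook behind the handle, with its loop end at about (140,168). The right one shows the wire end at (606,112), the hole at about (612,62) and the plate below the dish rim. I have one view left, so I'll check the rest numerically.

Run:
```python
from h import *
w=load('w6'); s=load('s6'); s3=load('s3'); st=w['state']; P0=st['position']; Rt=R_of(st['tcp_rot'])
T=lambda x,z:P0+Rt@np.array([-(x+21.8),0,-(z+45.6)])/1000
for nm,h in dict(tip=(-12.2,-95),tipend=(-14,-94),bot=(0,-100),right=(11,-89)).items(): print(nm,proj(w,T(*h))[0].round(1),proj(s,T(*h))[0].round(1),T(*h).round(4))
print('seen tip',190+206/2.222,180+112/2.222,'seen hole',190+212/2.222,180+62/2.222)
for z in (.099,.101,.103): print('hole',z,proj(w,H+Z*z)[0].round(1),proj(s,H+Z*z)[0].round(1))
for z in (.108,.110,.112,.114): print('top',z,proj(w,H+Z*z)[0].round(1),proj(s,H+Z*z)[0].round(1))
g=w['color'].mean(2).astype(int)
print('col 282'); print([(r,g[r,280:286].tolist(),round(float(w['depth'][r,282]),3)) for r in range(222,240,1)])
print('col hole',[(r,g[r,270:272].tolist(),g[r,284:288].tolist(),round(float(w['depth'][r,290]),3)) for r in range(196,224)])
# did the handle move? compare scene image patches before/after
a=cv2.cvtColor(s3['color'],6).astype(np.float32);b=cv2.cvtColor(s['color'],6).astype(np.float32)
sl=np.s_[256:275,288:304]; print('shift top',cv2.phaseCorrelate(a[sl],b[sl],cv2.createHanningWindow((16,19),cv2.CV_32F)))
print(a[252:272,296].astype(int),b[252:272,296].astype(int))
```

```text
tip [282.4 228.7] [293.1 251.3] [0.4327 0.1343 0.1248]
tipend [282.4 226.8] [293.5 251.4] [0.4309 0.1342 0.1258]
bot [282.4 241.4] [289.9 250.2] [0.4449 0.1349 0.1198]
right [282.4 260.6] [287.3 243.1] [0.4559 0.1355 0.1307]
seen tip 282.7092709270927 230.40504050405042 seen hole 285.4095409540954 207.9027902790279
hole 0.099 [282.3 206.2] [295.4 264. ]
hole 0.101 [282.3 206.8] [295.4 263.3]
hole 0.103 [282.3 207.5] [295.4 262.5]
top 0.108 [282.3 209.1] [295.5 260.6]
top 0.11 [282.3 209.8] [295.6 259.8]
top 0.112 [282.4 210.5] [295.6 259. ]
top 0.114 [282.4 211.2] [295.6 258.3]
col 282
[(222, [138, 137, 135, 134, 135, 135], 0.329), (223, [116, 111, 117, 114, 117, 113], 0.313), (224, [150, 151, 154, 149, 149, 152], 0.312), (225, [166, 162, 163, 164, 163, 166], 0.313), (226, [132, 134, 131, 133, 134, 130], 0.316), (227, [122, 124, 123, 126, 124, 123], 0.312), (228, [130, 128, 127, 131, 126, 127], 0.31), (229, [179, 171, 160, 168, 175, 175], 0.307), (230, [185, 147, 126, 132, 156, 201], 0.228), (231, [163, 131, 136, 130, 130, 193], 0.228), (232, [152, 144, 163, 148, 134, 173], 0.229), (
[... 1183 characters left out ...]
 (214, [173, 173], [172, 172, 169, 167], 0.243), (215, [172, 168], [166, 167, 165, 164], 0.346), (216, [139, 138], [140, 140, 141, 139], 0.338), (217, [172, 170], [172, 174, 175, 174], 0.338), (218, [149, 149], [151, 152, 152, 150], 0.337), (219, [115, 115], [118, 120, 119, 121], 0.326), (220, [139, 141], [144, 147, 146, 146], 0.324), (221, [175, 171], [173, 168, 168, 168], 0.325), (222, [131, 133], [135, 135, 141, 138], 0.327), (223, [113, 114], [117, 113, 114, 120], 0.312)]
shift top ((0.03767778383320941, 0.23168124452730687), 1.0444807350635528)
[ 31  31  30  30  26  35  69 110 113  93  82  77  87  99  95  90  93  94
  90  94] [35 29 30 37 38 31 45 69 87 82 75 71 81 89 83 84 87 89 84 86]
```

Run:
```python
from h import *
w=load('w6'); print(w['cx'],w['cy'])
g=w['color'].mean(2).astype(int)
for r in (207,208,209): print(r,270,g[r,270:300].tolist())
for r in (204,213): print(r,250,g[r,250:322].tolist())
for r in (201,205,208,213):print('d',r,np.round(w['depth'][r,252:318:3],3).tolist())
def pt(u,v,d):
    o,dd=ray(w,u,v); return (o+dd*d).round(4)
print('plate top',pt(285,213,.2425),'hook near tip',pt(282.5,232,.228),pt(282.5,230.5,.228),'plate face row208',pt(285.4,208,.252))
st=w['state'];print(st['position'])
# w5 lateral
w5=load('w5'); g5=w5['color'].mean(2).astype(int)
for r in (200,201,202): print(r,355,g5[r,355:392].tolist())
print(211,345,g5[211,345:402].tolist())
```

```text
281.7129056727378 206.6776861468978
207 270 [106, 104, 103, 107, 105, 105, 103, 107, 108, 108, 115, 124, 134, 137, 141, 141, 137, 125, 117, 108, 110, 107, 105, 108, 106, 109, 112, 108, 108, 109]
208 270 [105, 103, 106, 105, 107, 107, 103, 104, 101, 105, 125, 139, 149, 159, 169, 162, 154, 144, 130, 110, 105, 110, 109, 107, 106, 105, 107, 111, 105, 110]
209 270 [100, 103, 99, 105, 104, 109, 102, 102, 101, 107, 111, 128, 136, 151, 159, 151, 134, 130, 119, 105, 105, 108, 109, 108, 106, 106, 107, 108, 109, 107]
204 250 [115, 116, 115, 118, 121, 118, 120, 122, 126, 129, 132, 135, 138, 137, 119, 108, 101, 104, 103, 104, 101, 103, 107, 110, 110, 104, 106, 109, 108, 106, 102, 108, 108, 103, 107, 110, 106, 111, 108, 104, 106, 107, 105, 109, 109, 108, 109, 113, 107, 110, 111, 105, 108, 119, 133, 138, 146, 146, 150, 155, 153, 157, 158, 156, 153, 154, 156, 156, 155, 159, 120, 161]
213 250 [218, 217, 219, 216, 217, 215, 217, 218, 220, 221, 220, 220, 213, 187, 179, 177, 175, 173, 170, 171, 170, 171, 171, 177, 177, 174, 171, 169, 172, 175, 175, 172, 174, 174, 171, 172, 169, 177, 175, 174, 174, 171, 
[... 2275 characters left out ...]
106, 112, 110, 109, 111, 105, 107, 108, 109, 103, 81]
201 355 [109, 107, 107, 107, 107, 110, 110, 111, 110, 112, 107, 95, 79, 76, 82, 80, 78, 76, 91, 111, 106, 109, 109, 112, 109, 108, 107, 107, 105, 112, 109, 107, 113, 107, 106, 107, 83]
202 355 [109, 105, 109, 108, 108, 107, 114, 111, 112, 111, 107, 90, 79, 78, 79, 77, 85, 81, 80, 90, 89, 96, 109, 111, 108, 105, 105, 108, 111, 110, 105, 108, 110, 107, 108, 107, 101]
211 345 [89, 86, 90, 88, 83, 85, 87, 143, 195, 196, 192, 185, 184, 181, 188, 189, 184, 190, 193, 196, 190, 192, 195, 193, 190, 191, 186, 189, 184, 189, 191, 193, 187, 189, 189, 193, 186, 127, 114, 111, 116, 119, 121, 119, 120, 116, 117, 118, 122, 92, 83, 84, 85, 88, 85, 82, 87]
```

The hole lies 1.4 mm to +y of the hook. Depth and touch agree that the plate top is at about 0.1085 m. I'll shift by that much and thread along the 28° slope.

```bash
cat > thread.py <<'E'
from h import *
zc=float(open('zc').read()); t28=np.tan(np.radians(28))
L=np.array([-N[1],N[0],0])
B0=np.array([.42323,.13385,0])+L*.0014      # TCP xy with the tip 10.5 mm behind the plate's middle
def tcp(s,dz=0,dy=0):  # tip centre s metres behind plate (negative: through), along the slope
    return B0+N*(s-.0105)+L*dy+Z*(zc-.0165+dz-s*t28)
def attempt(dz,dy=0,lim=2.5):
    line_to(tcp(.0105,dz,dy),vel=.06); sleep(.25)
    r=line_to(tcp(-.007,dz,dy),vel=.010,force_limit=lim); st=rep(f'try {dz} {dy} {r}')
    s=.0105+N@(st['position']-B0); print('  tip at',round(s*1000,1),'mm'); return s
if __name__=='__main__':
    for dz in (0,.0009,-.0009):
        s=attempt(dz)
        if s<-.004: print('through'); break
        line_to(tcp(.0105,dz),vel=.05)
E
python3 thread.py
```

```text
try 0 0 False 17.38 [0.4057 0.1344 0.1516] [0.01 0.76 0.31] 0.0013
  tip at -6.9 mm
through
```

Run:
```python
from h import *
p=sense()['position']
p1=p-N*.0055+Z*.001
print(line_to(p1,vel=.012,force_limit=2.5)); st=rep('seated')
print(line_to(p1+Z*.008,vel=.012,force_limit=6)); sleep(.2); rep('lift8')
c=snap('scene','s7'); w=wsnap('w7')
im=np.hstack([cv2.resize(c['color'][200:310,250:370],(400,367),interpolation=cv2.INTER_CUBIC),cv2.resize(w['color'][150:315,190:370],(400,367),interpolation=cv2.INTER_CUBIC)])
cv2.imwrite('pics/j.png',cv2.cvtColor(im,cv2.COLOR_RGB2BGR))
```

```text
False
seated 17.98 [0.4002 0.1341 0.1527] [ 0.34 -0.73 -0.13] 0.0017
False
lift8 19.0 [0.4002 0.1341 0.1605] [ 0.85 -0.   -3.03] 0.0014
```

Run:
```python
from h import *
p=sense()['position']
print(line_to([p[0],p[1],.220],vel=.035,force_limit=3)); rep('up')
```

```text
False
up 20.95 [0.4    0.134  0.2198] [-0.34  0.53 -3.59] 0.0015
```

View pics/j.png

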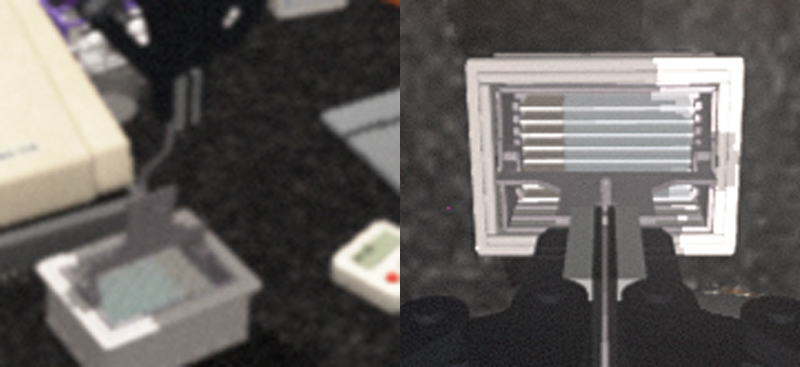

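The wrist crop shows the tip through the hole at (605,185), in front of the plate. The rack hangs on the hook, with 3.5 N on the wrist. On to the rod.

Run:
```python
from h import *
q=q_of(R.from_euler('z',-.9,degrees=True).as_matrix()@R_of([0,0,1,0]))
p=sense()['position']
line_to([p[0],p[1],.266],vel=.06)
line_to([.412,-.135,.266],q,vel=.08); sleep(.8); rep('pre')
print(line_to([.4853,-.135,.264],vel=.05,force_limit=3)); sleep(1.0); rep('over rod')
print(line_to([.4853,-.135,.2215],vel=.04,force_limit=4)); sleep(.3); rep('near')
r=line_to([.4853,-.135,.2155],vel=.01,force_limit=3); sleep(.5); rep('down %s'%r)
c=snap('scene','s8'); w=wsnap('w8')
```

```text
pre 26.18 [ 0.412 -0.135  0.266] [-0.4  -0.32 -3.08] 0.0012
False
over rod 28.8 [ 0.4853 -0.135   0.264 ] [-0.15 -0.08 -2.84] 0.0014
False
near 30.32 [ 0.4854 -0.135   0.2217] [ 0.45  1.02 -3.93] 0.0008
down True 31.24 [ 0.4856 -0.135   0.218 ] [ 1.43 -0.62  6.25] 0.0012
```

Run:
```python
from h import *
p=sense()['position']
line_to(p+Z*.0006,vel=.01); sleep(.4); rep('relaxed')
gripper_to(.006); sleep(.3); gripper_to(.035); sleep(1.5); rep('open')
line_to(p+Z*.10,vel=.06); line_to(p+[-.09,0,.14],vel=.15); sleep(3); rep('away')
a=snap('scene','s9'); sleep(.5); b=snap('scene','s10'); w=wsnap('w10')
print(np.abs(a['color'].astype(int)-b['color'])[120:300,300:480].mean(), sense()['t'])
cv2.imwrite('pics/k.png',cv2.cvtColor(np.hstack([cv2.resize(b['color'][110:260,340:440],(400,600)),cv2.resize(w['color'][130:380,190:357],(400,600))]),cv2.COLOR_RGB2BGR))
# numeric check via depth: region under the rod
for c in (b,):
    v,u=np.mgrid[0:420,0:560]; K=np.array([[c['fx'],0,c['cx']],[0,c['fy'],c['cy']],[0,0,1.]])
    uv=cv2.undistortPoints(np.c_[u.ravel(),v.ravel()].astype(float)[:,None],K,np.array(c['distortion']))[:,0]
    d=c['depth'].ravel(); P=np.c_[uv*d[:,None],d]@c['world_from_camera'][:3,:3].T+c['world_from_camera'][:3,3]
    m=(d>0)&(abs(P[:,0]-.507)<.06)&(P[:,1]<-.06)&(P[:,1]>-.23)&(P[:,2]>.03)&(P[:,2]<.15)
    print(m.sum(),np.percentile(P[m],[1,50,99],axis=0).round(3))
    for y in (-.09,-.11,-.13,-.15,-.17):
        k=m&(abs(P[:,1]-y)<.008); print(y,k.sum(),np.percentile(P[k][:,2],[2,98]).round(4) if k.sum()>5 else '',np.percentile(P[k][:,0],[2,50]).round(4) if k.sum()>5 else '')
```

```text
relaxed 32.16 [ 0.4853 -0.135   0.2184] [-0.36  0.36  0.64] 0.001
open 34.58 [ 0.4856 -0.1351  0.2186] [-0.68  0.34  0.07] 0.035
away 40.19 [ 0.3956 -0.135   0.358 ] [-0.35  0.09 -0.08] 0.0346
2.2452160493827162 40.8417
1253 [[ 0.472 -0.182  0.069]
 [ 0.5   -0.131  0.096]
 [ 0.538 -0.087  0.146]]
-0.09 311 [0.0704 0.128 ] [0.4733 0.5048]
-0.11 150 [0.0692 0.1368] [0.4726 0.489 ]
-0.13 186 [0.0707 0.1465] [0.472  0.5023]
-0.15 182 [0.0693 0.1464] [0.4721 0.5015]
-0.17 171 [0.0699 0.133 ] [0.4716 0.4986]
```

The depth data shows the rack's underside at z≈0.070 along its whole length, centred under the rod, and it isn't moving. The gripper is clear.

```bash
python3 -c "
from h import *
print(job_done())"
```

```text
the job is handed in; nothing more can be done
None
```

The slide rack hangs level and still from the S-hook on the rod, and the job was handed in at about 41 s; only the hook touched the rack, at under 5 N by the wrist readings apart from the rack's own weight.

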